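# Lean the scale bar on the fossil recording stand

## Task

The fossil slab on the grey recording stand is ready to be photographed and needs its scale: take the black-and-yellow banded scale bar and lean it over the white line beside the slab, its foot on the stand's base against the wooden stop and its top against the upright wall. Let go so that it stays leaning by itself. Leave the plain wooden lath where it lies.

Things in the scene. Friction and masses are not known exactly. Their poses are not given: they have to be found in the camera images.
- bar_mid (a point): Centre (half-way up) of the scale bar: loose, 200 mm long, 22 wide, 18 thick, rigid plastic, 100 to 200 g, banded black and yellow, both ends alike. Lies flat on the bench beside the plain lath; which of the two is nearer the stand varies. x along its length, y across its width, z up through its thickness. Balances here; grip it across the 22 mm width.
- lath_mid (a point): Centre of the plain brown wooden lath, same size as the bar (200 x 22 x 18 mm), loose, lying flat on the bench; x along its length. Not to be used or disturbed.
- stop_foot (a point): Where the bar's foot belongs: on top of the stand's base (6 mm above the bench), at the inner face of the wooden stop, centre of the white line (32 mm wide). x: level along the line from stop to wall; y: left along the stop; z up. Foot at the stop and top on the wall, the bar slopes at 40 degrees from level, its centre at x = 82, z = 71 mm from here.
- stand: Grey recording stand, fixed. Origin 6 mm below stop_foot, same axes. Stop: brown wooden strip 18 mm thick, 25 mm above the base. Wall: upright grey board parallel to it, face at x = 165 mm, 12 mm thick, 150 mm above the base. All run from y = -75 to 195 mm. A fossil slab, fixed, 22 mm thick with a 10 mm raised spiral, leans from stop to wall at 40 degrees at y = 82 to 188 mm.
There are look-alikes about, which are no part of the job. What is shaped like the part that bears bar_mid but turquoise is not meant.

How it is judged:
By the outcome, as a careful person would: the job done as asked, in the order asked, and still so for the second after the job is handed in, with the robot touching nothing.
It also fails if it takes over 38 s, if anything falls off the work surface, if the arm or the gripper's body presses on something with over 40 N, if the wrist force passes 120 N, or if a joint passes its speed limit or range.

## Robot

A 6-joint arm with a two-finger parallel gripper is mounted at the origin on the work surface. World frame = base frame: x ahead of the robot, y to its left, z up, the work surface at z = 0. Lengths are in m, angles in rad, forces in N, time in s.
With the tool pointing down it reaches from about 0.35 to 0.875 m from the base axis. Payload 4.2 kg.
Tool frame: the origin (TCP) lies at the very end of the fingers, on their centre line; the grasp point (between the pads) lies 19 mm behind it; z points along the fingers, y is the line along which they close (so a half turn about z gives the same grasp; the last joint's range is limited). The gripper opens to 85 mm and grips with 20 to 120 N. Pads are 22 mm wide; open, the fingers measure 114 mm over their backs; the gripper's body (76 mm by 85 mm) begins 54 mm behind the grasp point. The pads swing forward as they close: fully open they stand 13 mm farther back than shut.
Start: joints at [-0.891, 0.385, 0.008, 0, -1.194, -0.259], TCP at [0.255, -0.57, 0.231] pointing down, gripper open.
Joint ranges: [-3.14, 3.14], [-1.21, 2.06], [-1.07, 1.41], [-3.16, 2.05], [-2.99, -0.16], [-3.1, 3.1]. Speed limits (rad/s): [2.79, 2.79, 3.14, 3.14, 3.14, 3.14].

## Interface

Orientations are given as [roll, pitch, yaw] about the fixed x, y, z axes, in that order (R = Rz(yaw) Ry(pitch) Rx(roll)).
In Python, from station import telemetry, snapshot, bot, spot_in, trace, landmark_of gives the robot as it stands. The module is installed in compiled form; this text tells all that it offers.
- The arm moves only by the shell command python3 -m pendant 'ROWS' [OPENING]. ROWS is a JSON object of lists of equal length, an entry for each row: "offset": the shift along the tool's x, y, z as a fraction of full scale, a list of three; "turn": the turn, a rotation vector about the tool's x, y, z as a fraction of full scale, a list of three. In form: {"offset": [[dx, dy, dz], ...], "turn": [[ax, ay, az], ...]}. A call has 1 to 20 rows; each row is the pose to reach, as a shift and turn from the pose commanded when the call began, along the tool's axes at that moment; what a row does not reach only later rows make up. Full scale, the value 1, is 1000 mm for a shift and 90 degrees for a turn. A row lasts 1/8 s, in which the tool goes at most 62.5 mm and 10.7 degrees, less where a joint would pass 70% of its speed; a pose out of reach is approached as far as the arm can. A call with a number of a shift or a turn outside -1 to 1 is refused whole. A call with a gripper value outside its range is refused whole. OPENING is the closure, from 0 (fully open) to 1 (shut), set as the call begins (- or left out, the last holds). The fingers move at their own pace and stop on an object; the grip force is fixed at half the most. Time passes only in rows, so rows that repeat a pose let the fingers close. It gives the time, the measured TCP pose, the force, the opening and the grip force at its end, in the units of the state.
- telemetry.sense(): the state, without advancing time (a new reading comes with each control period).
- snapshot(name): name is "side" or "top"; returns a dict with "frame" (400x640x3 uint8, blue, green, red), "mtx" (3x3 intrinsics, pixels), "R" (3x3) and "t" (3): a world point X has camera coordinates R X + t. Camera axes: x right, y down, z forward; pixel columns grow to the right and rows downward; lengths in m; the calibration is good to about 2 mm. A picture is of the moment at which its call begins. There is no depth.
- bot.hand_in(): hands the job in; it is judged then, once.
Trained networks look in the newest picture that a camera, given by its name, has taken for a name from the list of things; names that differ only in an ending like _2 or _b are one class to them, and where a whole thing is asked for, a point or a joint stands for the part that bears it (a point fixed in the world has none). Each returns a list of dicts, best first, with "p" (0 to 1); they miss things now and then, are a little off and sometimes report something else, mostly with a low value. They report only what shows in the picture. A call takes as long as a camera call. They do not tell look-alikes from the thing itself.
- spot_in(camera, query): "extent" ([left, top, right, bottom] in pixels, round what is visible of it).
- trace(camera, query): "pixels" (400x640 bool, what is visible of it) and "extent" ([left, top, right, bottom] in pixels, round what is visible of it).
- landmark_of(camera, query): "uv" ([column, row] in pixels: a listed point, or the origin of a listed thing).
The state is a dict: "t": time; "q": joint angles; "dq": joint speeds; "effort": joint torques, N m; "tool_pos": TCP position; "tool_rot": TCP orientation; "ft_force": force on the tool from outside, world axes, zero at the start; "torque": the same for the moment, N m; "width": opening from 0.0 (shut) to 1.0 (fully open); "finger_force": force on a finger pad.
Only numpy, scipy, OpenCV 4.12 (cv2) and the standard library are available. Lean on these libraries where they do the work, as an engineer would, in place of code of your own. Each camera call takes 0.05 s, during which the arm holds its last target. There are 200 camera calls.

## Working session

There is one attempt and no reset: what is moved stays moved. The work goes in short steps, Python scripts to look and compute and a shell command to move; the robot and the scene stay as the last step left them, time stands still between calls to the robot, and variables do not carry over. Pictures are saved under pics/ and viewed, at most 10 in all, crops included, and the job is handed in when it is done.

```bash
mkdir -p pics; python3 - <<'E'
from station import *
import cv2,numpy as np
s=telemetry.sense();print({k:np.round(v,3).tolist() for k,v in s.items()})
for c in("side","top"):
    d=snapshot(c);cv2.imwrite(f"pics/{c}0.png",d["frame"]);np.savez(f"{c}.npz",**d)
    print(c,np.round(-d["R"].T@d["t"],3),d["mtx"][0,0])
    for q in("bar_mid","lath_mid","stop_foot","stand"):
        print(q,[(np.round(o["uv"],1).tolist(),round(o["p"],2)) for o in landmark_of(c,q)])
    for q in("bar_mid","lath_mid"):
        print(q,[(np.round(o["extent"]).tolist(),round(o["p"],2)) for o in trace(c,q)])
E
```

```text
{'t': 0.0, 'q': [-0.891, 0.386, 0.007, -0.001, -1.194, -0.259], 'dq': [0.002, -0.0, 0.001, 0.001, 0.001, -0.001], 'effort': [0.001, -39.229, 18.84, 4.186, -0.005, 0.0], 'tool_pos': [0.255, -0.57, 0.23], 'tool_rot': [3.139, -0.0, -2.721], 'ft_force': [0.572, -0.081, -0.881], 'torque': [-0.007, -0.038, 0.034], 'finger_force': 0.0, 'width': 1.0}
side [0.231 0.518 0.463] 389.0049586638453
bar_mid [([396.4, 205.9], 0.88), ([292.6, 180.2], 0.68)]
lath_mid [([388.3, 169.4], 0.75)]
stop_foot [([325.8, 266.4], 0.66)]
stand [([319.2, 264.3], 0.63)]
bar_mid [([354.0, 183.0, 446.0, 228.0], 0.73), ([259.0, 162.0, 326.0, 201.0], 0.64), ([164.0, 165.0, 342.0, 372.0], 0.44)]
lath_mid [([354.0, 152.0, 427.0, 190.0], 0.97)]
top [ 0.466 -0.06   0.878] 403.5077035075974
bar_mid [([336.7, 146.5], 0.92), ([357.2, 253.4], 0.86)]
lath_mid [([416.7, 221.8], 0.74)]
stop_foot [([238.1, 240.4], 0.61)]
stand [([240.3, 235.7], 0.88), ([243.2, 239.2], 0.26)]
bar_mid [([344.0, 207.0, 365.0, 308.0], 0.81), ([290.0, 134.0, 379.0, 161.0], 0.81)]
lath_mid [([404.0, 180.0, 427.0, 269.0], 0.85)]
```

View pics/side0.png

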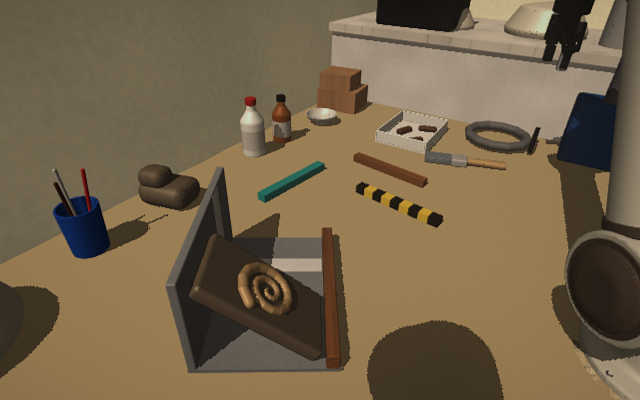

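View pics/top0.png

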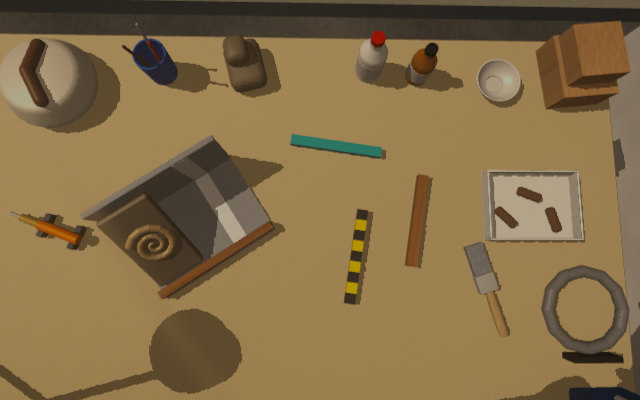

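The side view shows the banded bar at (397,206), the lath at (388,169), the turquoise look-alike at (292,180), and the stand at lower left. In the top view the bar is at (357,256), the lath at (417,221), and the white line runs from about (215,180) to (245,232). I'll zoom in on the stand.

```bash
cat > h.py <<'E'
import cv2,numpy as np
def cam(c): return np.load(f"{c}.npz")
def unproj(d,uv,z):
    uv=np.atleast_2d(uv).astype(float)
    r=np.c_[uv,np.ones(len(uv))]@np.linalg.inv(d["mtx"]).T@d["R"]
    o=-d["R"].T@d["t"]
    return o+r*((z-o[2])/r[:,2])[:,None]
def proj(d,X):
    p=(np.atleast_2d(X)@d["R"].T+d["t"])@d["mtx"].T
    return p[:,:2]/p[:,2:]
E
python3 - <<'E'
from h import *
from station import trace
d=cam("top");im=d["frame"]
cv2.imwrite("pics/z.png",cv2.resize(im[130:300,75:285],None,fx=3.5,fy=3.5,interpolation=cv2.INTER_CUBIC))
for c in("top","side"):
    for o in trace(c,"bar_mid")[:2]:
        m=o["pixels"];vs,us=np.nonzero(m);dd=cam(c)
        P=unproj(dd,np.c_[us,vs],0.012 if c=="side" else .015)[:,:2]
        (cx,cy),(w,h),a=cv2.minAreaRect(P.astype(np.float32)*1000)
        e=np.linalg.svd(P-P.mean(0),full_matrices=False)[2][0]
        print(c,dd["frame"][m].mean(0).round(),P.mean(0).round(4),(cx,cy),(w,h),a,np.degrees(np.arctan2(e[1],e[0])))
E
```

```text
top [ 18.  90. 112.] [ 0.4484 -0.1573] (450.0805969238281, -157.65354919433594) (24.47435188293457, 200.0419464111328) 81.46466064453125 171.33125392680205
top [ 89. 109.  50.] [ 0.6884 -0.1161] (688.711181640625, -115.9922103881836) (201.20835876464844, 28.13158416748047) 80.87411499023438 81.1415863278675
side [ 34.  78. 100.] [ 0.4462 -0.1548] (453.629150390625, -155.91392517089844) (51.922752380371094, 212.53890991210938) 81.67308044433594 170.71447441708577
side [67. 79. 36.] [ 0.6924 -0.1072] (691.5018920898438, -116.8023910522461) (219.03271484375, 44.35611343383789) 81.44976043701172 82.68033004004599
```

View pics/z.png

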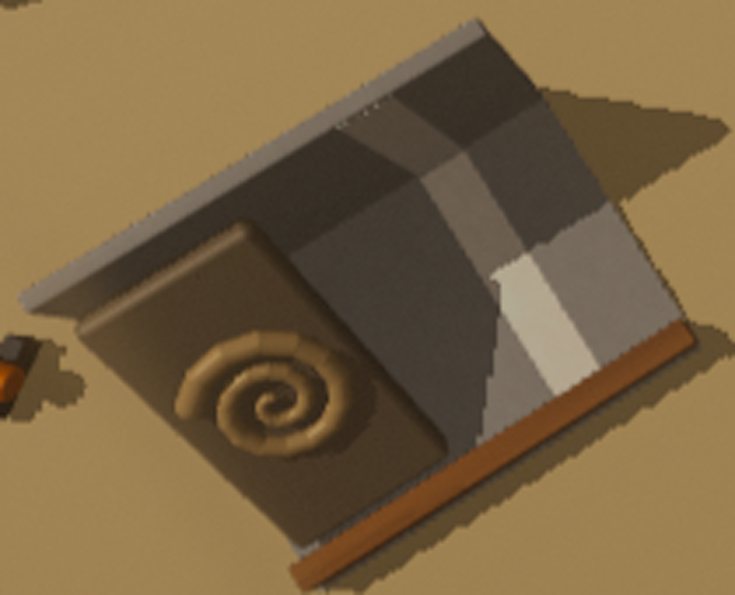

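The zoom shows the stop's inner top edge from (685,320) to (291,568). The white line meets the stop at about (576,383), and the wall top's right end is at (477,18)/(490,33) and its left end at (20,297)/(30,312). Next I'll fit the stand pose.

```bash
python3 - <<'E'
from h import *
from scipy.optimize import least_squares
d=cam("top")
z=np.array([(685,320),(291,568),(695,342),(302,590),(477,18),(490,33),(20,297),(30,312)])/3.5+[75,130]-.4
H=.006
L=np.array([(0,-.075,.031),(0,.195,.031),(-.018,-.075,.031),(-.018,.195,.031),(.177,-.075,.156),(.165,-.075,.156),(.177,.195,.156),(.165,.195,.156)])
def W(p,L):
    c,s=np.cos(p[2]),np.sin(p[2]);return L@np.array([[c,s,0],[-s,c,0],[0,0,1]])+[p[0],p[1],0]
r=least_squares(lambda p:(proj(d,W(p,L))-z).ravel(),[.47,.1,.5])
print(r.x,np.degrees(r.x[2]));print(r.fun.reshape(-1,2).round(2))
c=proj(d,W(r.x,np.array([[0,0,.006]])));print("foot px",c,(c-[75,130]+.4)*3.5)
cs=cam("side");print("side foot px",proj(cs,W(r.x,np.array([[0,0,.006],[.165,-.075,.156],[.165,.195,.156],[0,-.075,.031],[0,.195,.031]]))))
np.save("stand.npy",r.x)
E
```

```text
[0.48381783 0.08657619 0.57401787] 32.88880148587269
[[-0.53 -0.88]
 [-0.91  0.  ]
 [ 1.19  0.07]
 [ 0.44  1.31]
 [ 0.69 -0.78]
 [ 0.38  0.34]
 [-0.82 -0.78]
 [-0.34  0.64]]
foot px [[241.09009607 239.9124239 ]] [[582.71533625 386.09348365]]
side foot px [[323.60398234 265.0476331 ]
 [225.08672975 166.21601759]
 [177.09541692 284.87295318]
 [322.91741276 226.95979448]
 [327.79434291 356.66225779]]
```

Stand fit is good to about 1 px. The stop foot is at (0.484, 0.087) with yaw 32.9°, and the side-view projection agrees. The bar centre is (0.449,-0.157) with its axis at 171.3°. Next: the move above the bar.

```bash
cat >> h.py <<'E'
from scipy.spatial.transform import Rotation as Ro
def delta(R,p):
    from station import telemetry
    s=telemetry.sense();R0=Ro.from_euler("xyz",s["tool_rot"])
    print("offset",(R0.inv().apply(np.array(p)-s["tool_pos"])).round(4),"turn",((R0.inv()*R).as_rotvec()/(np.pi/2)).round(4))
def down(yawdeg): return Ro.from_euler("xyz",[180,0,yawdeg],degrees=True)
def lean(theta,c,grip=0.0,dy=0.0,st=None,tilt=None):
    """tool pose: bar at theta deg, bar centre c=(x,z) in stop_foot frame; grip = TCP distance beyond bar centre along tool z"""
    st=np.load("stand.npy") if st is None else st
    S=Ro.from_euler("z",st[2]);t=np.radians(theta)
    x=np.array([-np.cos(t),0,-np.sin(t)]);z=np.array([np.sin(t),0,-np.cos(t)]);y=np.cross(z,x)
    p=np.array([c[0],dy,c[1]+.006])+grip*z
    return S*Ro.from_matrix(np.c_[x,y,z]),S.apply(p)+[st[0],st[1],0]
E
python3 - <<'E'
from h import *
delta(down(171.3),[.449,-.157,.08])
E
```

```text
offset [-0.3456  0.2983  0.1513] turn [-0.      0.      0.3646]
```

```bash
python3 -m pendant '{"offset":[[-0.3456,0.2983,0.1513],[-0.3456,0.2983,0.1513],[-0.3456,0.2983,0.1513],[-0.3456,0.2983,0.1513],[-0.3456,0.2983,0.1513],[-0.3456,0.2983,0.1513],[-0.3456,0.2983,0.1513],[-0.3456,0.2983,0.1513],[-0.3456,0.2983,0.1513],[-0.3456,0.2983,0.1513],[-0.3456,0.2983,0.1513],[-0.3456,0.2983,0.1513]],"turn":[[0,0,0.3646],[0,0,0.3646],[0,0,0.3646],[0,0,0.3646],[0,0,0.3646],[0,0,0.3646],[0,0,0.3646],[0,0,0.3646],[0,0,0.3646],[0,0,0.3646],[0,0,0.3646],[0,0,0.3646]]}' 0
python3 - <<'E'
from h import *
from station import *
s=telemetry.sense();print(s["q"],s["ft_force"])
d=snapshot("side");cv2.imwrite("pics/a.png",d["frame"][100:300,250:550].repeat(2,0).repeat(2,1))
delta(down(171.3),[.449,-.157,.003])
E
```

```text
t: 2.3
tool_pos: [0.4487, -0.158, 0.0804]
tool_rot: [3.141, 0.001, 2.988]
ft_force: [0.2, -0.6, 0.2]
width: 1.004
finger_force: 0.0
[ 4.08897101e-03  3.11633977e-01 -5.50271631e-01  9.55993287e-07
 -7.08067349e-01 -1.72882895e+00] [ 0.23501146 -0.6186485   0.20311143]
offset [-0.0001  0.0009  0.0774] turn [ 0.0001  0.0005 -0.0012]
```

View pics/a.png

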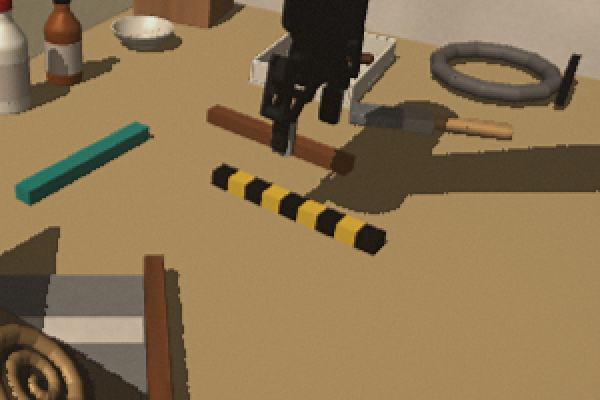

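The tool is above the bar. From the joint data, a full 40° outward tilt at the goal would hit q5's limit. So I'll grip with the tool tilted 30° inward, which leaves it only about 10° tilted at the goal.

```bash
python3 - <<'E'
from h import *
st=np.array([.449,-.157,np.radians(-8.7)])
for z in(.06,.007):
    R,p=lean(-30,(0,z-.006),st=st);print(p);delta(R,p)
E
```

```text
[ 0.449 -0.157  0.06 ]
offset [-0.0001  0.0009  0.0204] turn [ 0.0004  0.3338 -0.0012]
[ 0.449 -0.157  0.007]
offset [-0.0001  0.0009  0.0734] turn [ 0.0004  0.3338 -0.0012]
```

```bash
python3 -m pendant '{"offset":[[0,0.001,0.01],[0,0.001,0.02],[0,0.001,0.025],[0,0.001,0.025],[0,0.001,0.04],[0,0.001,0.055],[0,0.001,0.065],[0,0.001,0.0734],[0,0.001,0.0734],[0,0.001,0.0734]],"turn":[[0,0.11,0],[0,0.22,0],[0,0.3338,0],[0,0.3338,0],[0,0.3338,0],[0,0.3338,0],[0,0.3338,0],[0,0.3338,0],[0,0.3338,0],[0,0.3338,0]]}' 0
python3 - <<'E'
from h import *
from station import *
s=telemetry.sense();print(s["q"],s["ft_force"])
d=snapshot("top");cv2.imwrite("pics/b.png",d["frame"][180:330,270:470].repeat(3,0).repeat(3,1))
E
```

```text
t: 3.6
tool_pos: [0.4493, -0.156, 0.0069]
tool_rot: [-3.142, -0.524, 2.99]
ft_force: [-0.0, 0.5, -0.2]
width: 0.999
finger_force: 0.0
[-0.03183149  0.66940944 -0.23886767 -0.06461134 -1.18377424 -1.65032728] [-0.04290665  0.47380913 -0.20227408]
```

View pics/b.png

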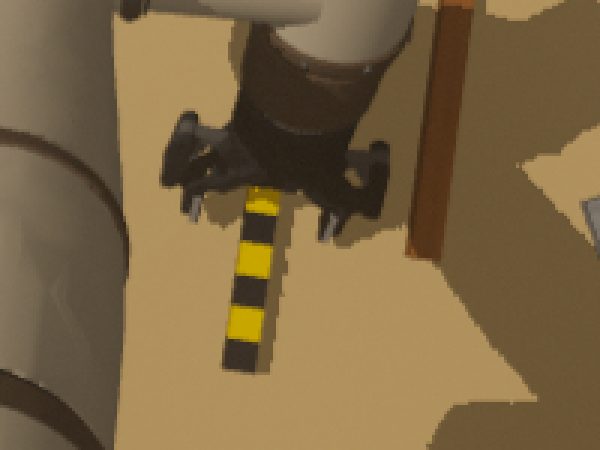

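The fingers straddle the bar (centre near (262,200) in the crop), with the lath clear to the right at about (440,150). Closing now.

```bash
python3 -m pendant '{"offset":[[0,0,0],[0,0,0],[0,0,0],[0,0,0],[0,0,0],[0,0,0],[0,0,0],[0,0,0]],"turn":[[0,0,0],[0,0,0],[0,0,0],[0,0,0],[0,0,0],[0,0,0],[0,0,0],[0,0,0]]}' 1
python3 - <<'E'
from h import *
R=down(0)
from station import telemetry
s=telemetry.sense();R0=Ro.from_euler("xyz",s["tool_rot"]);print(R0.inv().apply([0,0,.12]))
E
```

```text
t: 4.65
tool_pos: [0.4495, -0.1562, 0.0069]
tool_rot: [-3.141, -0.523, 2.99]
ft_force: [2.2, -0.0, 5.2]
width: 0.24
finger_force: 61.7
[ 5.99883704e-02 -2.32781313e-05 -1.03929759e-01]
```

```bash
python3 -m pendant '{"offset":[[0.015,0,-0.026],[0.03,0,-0.052],[0.06,0,-0.104],[0.09,0,-0.156],[0.09,0,-0.156]],"turn":[[0,0,0],[0,0,0],[0,0,0],[0,0,0],[0,0,0]]}'
python3 - <<'E'
from h import *
from station import *
d=snapshot("side");cv2.imwrite("pics/c.png",d["frame"][60:300,220:520].repeat(2,0).repeat(2,1))
R,p=lean(15,(.082,.135));print(p);delta(R,p)
E
```

```text
t: 5.28
tool_pos: [0.4513, -0.1562, 0.1901]
tool_rot: [3.14, -0.514, 2.99]
ft_force: [-0.2, 0.5, -1.4]
width: 0.238
finger_force: 61.0
[0.55267536 0.13110303 0.141     ]
offset [-0.0739  0.299   0.0119] turn [ 0.0621 -0.4749 -0.4701]
```

View pics/c.png

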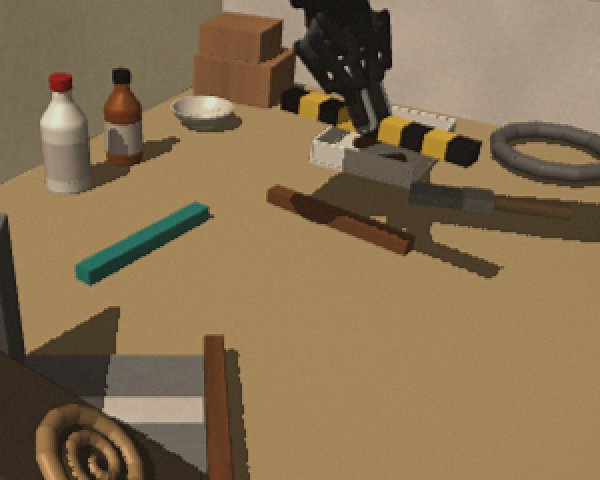

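The bar is held at its middle and level, around (380,125) in the crop; the lath is undisturbed. Moving to above the goal now.

```bash
python3 -m pendant '{"offset":[[0.01,0.03,-0.04],[0,0.08,-0.04],[-0.02,0.13,-0.035],[-0.03,0.18,-0.03],[-0.045,0.23,-0.03],[-0.049,0.28,-0.031],[-0.049,0.299,-0.031],[-0.0739,0.299,0.0119],[-0.0739,0.299,0.0119],[-0.0739,0.299,0.0119],[-0.0739,0.299,0.0119]],"turn":[[0.009,-0.068,-0.067],[0.018,-0.136,-0.134],[0.027,-0.204,-0.201],[0.035,-0.271,-0.268],[0.044,-0.339,-0.335],[0.053,-0.407,-0.402],[0.0621,-0.4749,-0.4701],[0.0621,-0.4749,-0.4701],[0.0621,-0.4749,-0.4701],[0.0621,-0.4749,-0.4701],[0.0621,-0.4749,-0.4701]]}'
python3 - <<'E'
from h import *
from station import *
s=telemetry.sense();print(s["q"].round(3) if hasattr(s["q"],"round") else s["q"])
st=np.load("stand.npy");S=Ro.from_euler("z",st[2])
im=[]
R0=Ro.from_euler("xyz",s["tool_rot"])
# expected bar axis & ends given 30deg in-hand
ax=R0.apply([-np.cos(np.pi/6),0,np.sin(np.pi/6)*-1]) 
ax=(S*Ro.from_euler("y",-45,degrees=True)).apply([1,0,0])
for c in("side","top"):
    d=snapshot(c);np.savez(c+"2.npz",**d)
    f=d["frame"].copy();C=s["tool_pos"]
    E_=proj(d,np.array([C-.1*ax,C,C+.1*ax]));print(c,E_.round(1))
    for e in E_: cv2.circle(f,tuple(int(v) for v in e.round()),1,(0,0,255),-1)
    u,v=E_[1].astype(int);im.append(cv2.resize(f[max(v-110,0):max(v-110,0)+220,max(u-110,0):max(u-110,0)+220],(400,400),interpolation=cv2.INTER_CUBIC))
cv2.imwrite("pics/d.png",np.hstack(im))
E
```

```text
t: 6.7
tool_pos: [0.553, 0.1309, 0.1408]
tool_rot: [3.14, 0.26, -2.567]
ft_force: [-0.0, 0.5, -1.1]
width: 0.242
finger_force: 60.9
[ 0.507  0.272 -0.43  -0.032 -0.61  -1.48 ]
side [[317.5 235.4]
 [271.7 198.6]
 [219.3 156.5]]
top [[232.8 234.3]
 [205.2 200.3]
 [172.4 159.9]]
```

View pics/d.png

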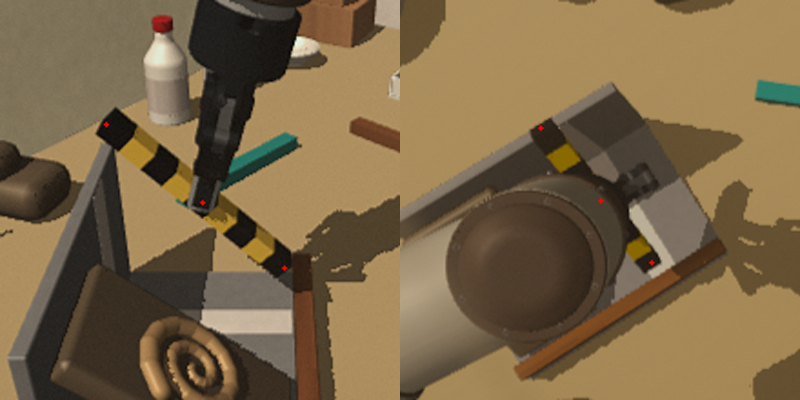

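The red model points sit on the bar's ends in both views: foot at side crop (285,268), top at (107,125). The bar is at 45° over the line, clear of stop and wall. Descending to about 2 mm above the base.

```bash
python3 - <<'E'
from h import *
for x,z in((.082,.078),(.082,.073),(.076,.073)):
    R,p=lean(15,(x,z));delta(R,p)
E
```

```text
offset [0.0144 0.0002 0.0548] turn [ 0.0009 -0.0012 -0.    ]
offset [0.0157 0.0001 0.0597] turn [ 0.0009 -0.0012 -0.    ]
offset [0.0215 0.0001 0.0581] turn [ 0.0009 -0.0012 -0.    ]
```

```bash
python3 -m pendant '{"offset":[[0.004,0,0.015],[0.008,0,0.03],[0.012,0,0.045],[0.0144,0,0.0548],[0.0144,0,0.0548],[0.0144,0,0.0548]],"turn":[[0,0,0],[0,0,0],[0,0,0],[0,0,0],[0,0,0],[0,0,0]]}'; python3 -m pendant '{"offset":[[0.0003,0,0.001],[0.0005,0,0.002],[0.0005,0,0.002]],"turn":[[0,0,0],[0,0,0],[0,0,0]]}'
```

```text
t: 7.55
tool_pos: [0.5524, 0.1311, 0.0835]
tool_rot: [3.14, 0.259, -2.567]
ft_force: [0.2, 0.6, -0.7]
width: 0.242
finger_force: 61.0
t: 7.92
tool_pos: [0.5518, 0.1309, 0.0808]
tool_rot: [3.14, 0.258, -2.567]
ft_force: [0.2, 0.6, -0.8]
width: 0.242
finger_force: 61.0
```

```bash
python3 -m pendant '{"offset":[[0.0003,0,0.001],[0.0005,0,0.002],[0.0005,0,0.002]],"turn":[[0,0,0],[0,0,0],[0,0,0]]}'; python3 - <<'E'
from h import *
from station import *
s=telemetry.sense()
im=[]
for c in("side","top"):
    d=snapshot(c)
    u,v=proj(d,s["tool_pos"])[0].astype(int)
    v=max(v-60,0);u-=80
    im.append(cv2.resize(d["frame"][v:v+160,u:u+160],(400,400),interpolation=cv2.INTER_CUBIC))
cv2.imwrite("pics/e.png",np.hstack(im))
E
```

```text
t: 8.3
tool_pos: [0.5525, 0.1312, 0.0793]
tool_rot: [3.14, 0.259, -2.567]
ft_force: [-0.4, 0.3, 2.4]
width: 0.24
finger_force: 61.4
```

View pics/e.png

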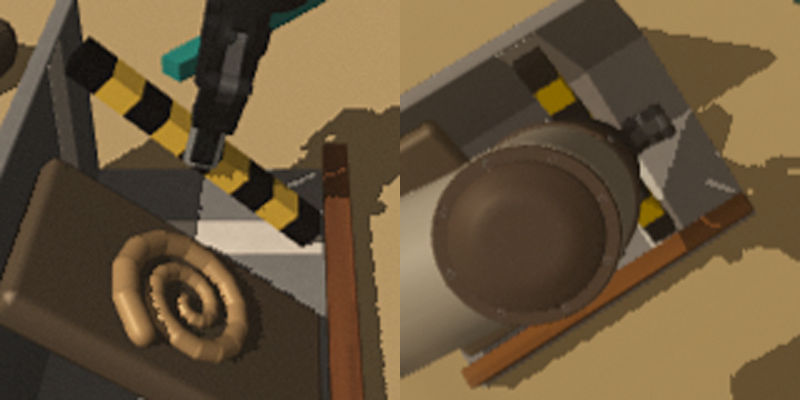

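The foot now just touches the base (about 3 N), with a slight gap to the stop. The bar may sit a few mm to the -y side of the white line, so I'll measure that.

```bash
python3 - <<'E'
from h import *
from station import *
st=np.load("stand.npy");S=Ro.from_euler("z",st[2])
d=snapshot("top");ys=np.arange(-30,31,2)/1000
a=cam("top")
def prof(d,x,z):
    P=S.apply(np.c_[np.full_like(ys,x),ys,np.full_like(ys,z)])+[st[0],st[1],0]
    uv=proj(d,P).astype(np.float32)
    return cv2.remap(d["frame"],uv[None,:,0],uv[None,:,1],cv2.INTER_LINEAR)[0]
print((ys*1000).astype(int).tolist())
for x in(.01,.03,.05):print("line",x,prof(a,x,.006).mean(1).astype(int).tolist())
for b,zz in((-.093,.009),(-.08,.009),(.08,.009),(.093,.009)): # top face of bar
    t=np.pi/4;x=.081+b*np.cos(t)-zz*np.sin(t);z=.006+.077+b*np.sin(t)+zz*np.cos(t)
    print("bar",b,prof(d,x,z).astype(int).sum(1).tolist())
s=telemetry.sense();print(S.inv().apply(s["tool_pos"]-[st[0],st[1],.006]))
E
```

```text
[-30, -28, -26, -24, -22, -20, -18, -16, -14, -12, -10, -8, -6, -4, -2, 0, 2, 4, 6, 8, 10, 12, 14, 16, 18, 20, 22, 24, 26, 28, 30]
line 0.01 [107, 108, 107, 108, 108, 107, 107, 114, 144, 160, 161, 161, 161, 160, 161, 161, 161, 161, 161, 161, 162, 161, 161, 152, 123, 106, 107, 107, 107, 107, 108]
line 0.03 [105, 106, 106, 107, 107, 107, 106, 115, 145, 160, 161, 161, 161, 161, 161, 161, 160, 161, 161, 162, 162, 163, 162, 152, 125, 108, 108, 108, 107, 107, 107]
line 0.05 [107, 107, 105, 106, 107, 107, 106, 114, 140, 160, 160, 162, 161, 161, 162, 162, 161, 162, 162, 162, 162, 162, 161, 152, 125, 108, 108, 108, 108, 106, 97]
bar -0.093 [197, 198, 200, 197, 198, 199, 217, 272, 284, 189, 100, 84, 86, 85, 85, 87, 84, 88, 84, 89, 202, 403, 460, 372, 336, 336, 339, 340, 343, 339, 342]
bar -0.08 [193, 193, 193, 196, 196, 202, 235, 290, 221, 113, 99, 110, 111, 106, 105, 124, 109, 107, 115, 133, 213, 378, 394, 325, 313, 253, 173, 155, 157, 177, 179]
bar 0.08 [149, 174, 210, 211, 214, 210, 213, 211, 189, 136, 116, 118, 125, 117, 102, 116, 116, 131, 121, 107, 116, 138, 147, 147, 144, 146, 147, 146, 146, 151, 145]
bar 0.093 [152, 152, 155, 184, 212, 214, 211, 209, 164, 86, 94, 93, 95, 98, 94, 96, 95, 96, 95, 95, 113, 143, 150, 151, 151, 151, 153, 151, 151, 147, 150]
[0.08192439 0.00018084 0.07325016]
```

The line centre is at y = +1.2 mm and the bar at -1 mm. I'll shift it +2 mm, then slide it to the stop in small steps.

```bash
python3 -m pendant '{"offset":[[-0.0005,0,-0.002],[-0.0005,0.0022,-0.002],[0.0024,0.0022,-0.0028],[0.0027,0.0022,-0.0009],[0.0027,0.0022,-0.0009]],"turn":[[0,0,0],[0,0,0],[0,0,0],[0,0,0],[0,0,0]]}'; python3 -m pendant '{"offset":[[0.001,0,-0.0003],[0.001,0,-0.0003]],"turn":[[0,0,0],[0,0,0]]}';  python3 -m pendant '{"offset":[[0.001,0,-0.0003],[0.001,0,-0.0003]],"turn":[[0,0,0],[0,0,0]]}'
```

```text
t: 9.07
tool_pos: [0.549, 0.1316, 0.0794]
tool_rot: [3.14, 0.259, -2.567]
ft_force: [0.8, 1.5, 2.9]
width: 0.237
finger_force: 61.4
t: 9.32
tool_pos: [0.5486, 0.1313, 0.0798]
tool_rot: [3.14, 0.261, -2.567]
ft_force: [2.4, 2.9, 4.0]
width: 0.238
finger_force: 61.4
t: 9.57
tool_pos: [0.5483, 0.1311, 0.0801]
tool_rot: [3.141, 0.262, -2.567]
ft_force: [3.3, 3.7, 4.6]
width: 0.24
finger_force: 61.4
```

Contact with the stop (about 5 N), matching the predicted position. Next: rotate about the foot down to about 41°.

```bash
python3 -m pendant '{"offset":[[-0.0007,0,0.0014],[-0.0014,0,0.0029],[-0.0021,0,0.0043],[-0.0028,0,0.0058],[-0.0028,0,0.0058]],"turn":[[0,0.011,0],[0,0.022,0],[0,0.033,0],[0,0.044,0],[0,0.044,0]]}'; python3 - <<'E'
from h import *
from station import *
im=[]
s=telemetry.sense()
for c in("side","top"):
    d=snapshot(c)
    u,v=proj(d,s["tool_pos"])[0].astype(int)
    v=max(v-60,0);u-=80
    im.append(cv2.resize(d["frame"][v:v+160,u:u+160],(400,400),interpolation=cv2.INTER_CUBIC))
cv2.imwrite("pics/f.png",np.hstack(im))
E
```

```text
t: 10.2
tool_pos: [0.5521, 0.1334, 0.0751]
tool_rot: [3.141, 0.193, -2.566]
ft_force: [3.8, 4.1, 5.4]
width: 0.241
finger_force: 61.5
```

View pics/f.png

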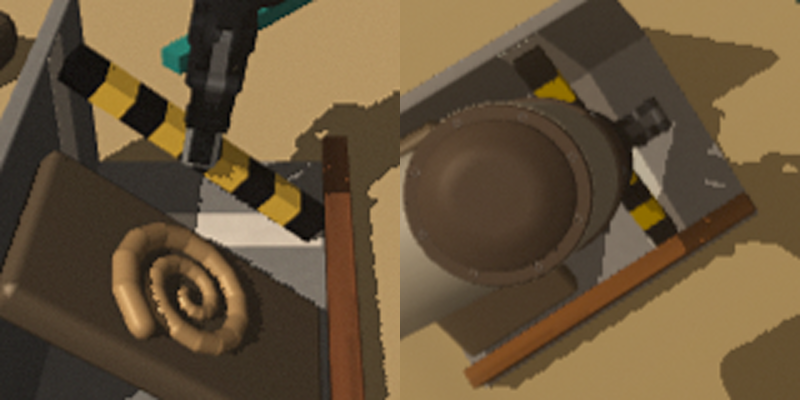

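The foot sits at the stop on the line, and the top is almost on the wall at side crop (65,75). A last small rotation, then I'll release.

```bash
python3 -m pendant '{"offset":[[-0.0005,0,0.0012],[-0.0005,0,0.0012],[-0.0005,0,0.0012]],"turn":[[0,0.009,0],[0,0.009,0],[0,0.009,0]]}'
```

```text
t: 10.68
tool_pos: [0.5527, 0.1337, 0.0741]
tool_rot: [3.141, 0.179, -2.566]
ft_force: [3.1, 3.5, 5.2]
width: 0.235
finger_force: 61.6
```

```bash
python3 -m pendant '{"offset":[[0,0,0],[0,0,0],[0,0,0],[0,0,0],[0,0,0],[0,0,0],[0,0,0],[0,0,0],[0,0,-0.005],[0,0,-0.015],[0,0,-0.03],[0,0,-0.06],[0,0,-0.1],[0,0,-0.15],[0,0,-0.2],[0,0,-0.2]],"turn":[[0,0,0],[0,0,0],[0,0,0],[0,0,0],[0,0,0],[0,0,0],[0,0,0],[0,0,0],[0,0,0],[0,0,0],[0,0,0],[0,0,0],[0,0,0],[0,0,0],[0,0,0],[0,0,0]]}' 0
python3 - <<'E'
from h import *
from station import *
st=np.load("stand.npy");S=Ro.from_euler("z",st[2]);W=lambda X:S.apply(X)+[st[0],st[1],0]
im=[]
t=np.radians(40);c=np.array([.0824,.0012,.077]);a=np.array([np.cos(t),0,np.sin(t)]);n=np.array([-np.sin(t),0,np.cos(t)]);y=np.array([0,1,0])
P=W(np.array([c+i*.1*a+.009*n+j*.011*y for i,j in((-1,-1),(-1,1),(1,1),(1,-1))]))
for k in("side","top"):
    d=snapshot(k);f=d["frame"].copy()
    uv=proj(d,P)
    for e in uv: f[int(round(e[1])),int(round(e[0]))]=(0,0,255)
    u,v=uv.mean(0).astype(int);v-=70;u-=80
    im.append(cv2.resize(f[v:v+160,u:u+160],(400,400),interpolation=cv2.INTER_NEAREST))
cv2.imwrite("pics/g.png",np.hstack(im))
E
```

```text
t: 12.68
tool_pos: [0.5233, 0.114, 0.2764]
tool_rot: [-3.141, 0.186, -2.566]
ft_force: [-0.3, -0.6, -1.1]
width: 0.996
finger_force: 0.0
```

View pics/g.png

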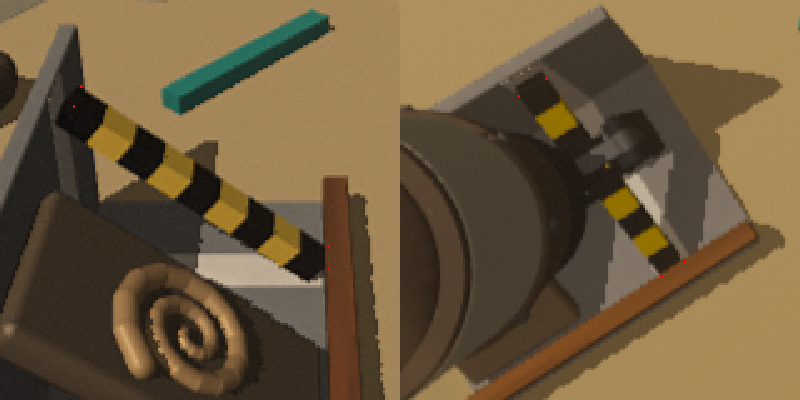

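The bar leans on its own at the predicted 40° pose, with its foot at the stop on the line and its top on the wall. The arm is clear and the lath was not touched, so I'm handing in.

```bash
python3 -c "
from station import bot
print(bot.hand_in())"
```

```text
the job is handed in; nothing more can be done
None
```

The banded scale bar now leans by itself over the white line, its foot at the wooden stop and its top on the wall; the lath was left alone, and I handed the job in at about 13 s of the 38 s allowed (no verdict was returned).

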